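# Bolt the bread bin shut

### The arm

A 7-joint arm with a two-finger parallel gripper is mounted at the origin on a cart in front of the work surface, level with it; the furniture and walls round the work are solid. World frame = base frame: x ahead of the robot, y to its left, z up, the work surface at z = 0. Lengths are in m, angles in rad, forces in N, time in s.
With the tool pointing down it reaches from about 0.425 to 0.875 m from the base axis. Payload 4.7 kg.
Tool frame: the origin (TCP) lies midway between the tips of the shut fingers; the grasp point (between the pads) lies 19 mm behind it; z points along the fingers, y is the line along which they close (so a half turn about z gives the same grasp; the last joint's range is limited). The gripper opens to 87 mm and grips with 3 to 60 N. Pads are 19 mm wide; open, the fingers measure 117 mm over their backs; the gripper's body (75 mm by 190 mm) begins 51 mm behind the grasp point.
Start: joints at [1.303, 0.321, -0.07, 1.45, 0.023, 1.371, -0.057], TCP at [0.181, -0.624, 0.223] pointing down, gripper open.
Joint ranges: [-2.86, 2.86], [-0.3, 2.09], [-1.38, 1.24], [0.06, 2.45], [-1.56, 4.7], [0.09, 2.05], [-2.69, 2.69]. Speed limits (rad/s): [2.57, 2.57, 3.14, 3.14, 3.14, 3.14, 3.14].

### API

Orientations are given as a rotation vector (axis times angle).
In Python, from cell import state, grab_frame, camera_info, hand_in, look_for, mark_of gives the robot as it stands.
- The arm moves only by the tool arm_command, never from a script. Its arguments are lists of equal length, an entry for each row: "claw": the gripper's target within -1 to 1 (shut at 1, half-way at 0, fully open at -1); "offset": the shift along the tool's x, y, z in units of 8 cm (1.0 is 8 cm), a list of three; "delta_rot": the turn, a rotation vector about the tool's x, y, z in units of 180 degrees (1.0 is 180 degrees), a list of three. In form: {"claw": [claw, ...], "offset": [[x, y, z], ...], "delta_rot": [[ax, ay, az], ...]}. A call has 1 to 5 rows; each row is the pose to reach, as a shift and turn from the pose commanded when the call began, along the tool's axes at that moment, turning the shorter way round; what a row does not reach only later rows make up. A row lasts 1/12 s, in which the tool goes at most 41.7 mm and 7.16 degrees, less where a joint would pass 70% of its speed; a pose out of reach is approached as far as the arm can. A call with a number of a shift or a turn outside -1 to 1 is refused whole. A call with a gripper value outside its range is refused whole. The fingers move at their own pace and stop on an object; "grip_force" is the grip in N (left out, the last holds). Time passes only in rows, so rows that repeat a pose let the fingers close. It gives the time, the measured TCP pose, the force, the opening and the grip force at its end, in the units of the state.
- state(): the state, without advancing time (a new reading comes with each control period).
- grab_frame(name): name is "side" or "top"; returns (picture, depth): 384x512x3 uint8, red, green, blue; 384x512 float32, m along the optical axis (not along the pixel's ray), 0 where there is no reading.
- camera_info(name): a dict with "camera_matrix" (3x3 intrinsics, pixels), "k1" (the pictures are not rectified: a ray, as slopes to the right and down, at radius r is drawn at 1 + k1 r^2 times it, then the intrinsics apply), "camera_from_world" (4x4, takes a point from world to camera coordinates). Camera axes: x right, y down, z forward; pixel columns grow to the right and rows downward; lengths in m; the calibration is good to about 2 mm. A picture is of the moment at which its call begins. camera_info takes no time and is no camera call.
- hand_in(): hands the job in; it is judged then, once.
Trained networks look in the newest picture that a camera, given by its name, has taken for a name from the list of things; names that differ only in an ending like _2 or _b are one class to them, and where a whole thing is asked for, a point or a joint stands for the part that bears it (a point fixed in the world has none). Each returns a list of dicts, best first, with "conf" (0 to 1); they miss things now and then, are a little off and sometimes report something else, mostly with a low value. They report only what shows in the picture. A call takes as long as a camera call.
- look_for(camera, label): "bbox" ([left, top, right, bottom] in pixels, round what is visible of it).
- mark_of(camera, label): "centre" ([row, column] in pixels: a listed point, or the origin of a listed thing).
The state is a dict: "time": time; "joints": joint angles; "qvel": joint speeds; "tau": joint torques, N m; "eef_pos": TCP position; "eef_rot": TCP orientation; "ft_force": force on the tool from outside, world axes, zero at the start; "moment": the same for the moment, N m; "grip_width": opening from 0.0 (shut) to 1.0 (fully open); "gripper_force": force on a finger pad.
Only numpy, scipy, OpenCV 4.12 (cv2) and the standard library are available. Lean on these libraries where they do the work, as an engineer would, in place of code of your own. Each camera call takes 0.05 s, during which the arm holds its last target. There are 200 camera calls.

### The job

The bread bin's sloping lid is closed but not fastened. Slide its barrel bolt across into the keeper until the handle stands over the notch in the strip below it (feel for it), then turn the handle all the way down through the notch so that the bolt is locked, and let go. Leave the things standing round the bin where they are.

Things in the scene. Friction and masses are not known exactly. Their poses are not given: they have to be found in the camera images.
- bread_bin: Fixed wooden bread bin, foot 161 x 300 mm, 324 mm high with its jar shelf. Origin on the worktop below it; x level from its front to its back, y to the left (seen from its front) along the bolt, z up. Its lid slopes, rising 33 deg to the back. Outward normal n = (-0.545, 0, 0.839), up-slope v = (0.839, 0, 0.545) in this frame. Lid edges, guides and keeper stand at most 37 mm off the slope
- shelf_front (a point): Middle of the lower front edge of the slatted jar shelf, fixed over the bolt, at (-90, 0, 310) mm in the bin's frame; the shelf is 300 mm wide, side rails reach down to 290 mm. A hand coming straight down onto the bolt meets the shelf; one tilted 25 to 35 deg, fingers pointing forward and down, passes in front and below it
- rod_axis (a point): Fixed point on the axis of the barrel bolt's rod (steel, 14 mm thick, 200 mm long, parallel to bin y), 20 mm off the sloping face, where the handle's foot is at travel 0: (-55.9, -50, 102.0) mm in the bin's frame. Site axes: x = v, y = along the bolt (left), z = n. Guide blocks hold the rod 51-73 mm right and 110-130 mm left of this point, 37 mm off the face
- keeper (a point): Mouth of the keeper block, on the rod's axis, 155 mm left of rod_axis; the block reaches 30 mm on from here, 37 mm off the face. The rod's tip, 125 mm left of the handle, enters it at 0.030 m travel
- strip_top (a point): Fixed point on the top edge line of the upright strip below the rod: 6 mm thick, parallel to the bolt, middle 23 mm down-slope of the rod axis, top 16 mm higher off the face than the axis. It has one notch, 22 mm wide, open at the top. The strip is firm but set anew each time: the notch's centre is at 45 to 75 mm of bolt travel, not measured. Elsewhere the strip stops the handle
- handle_grip (a point): Point on the axis of the bolt's handle bar (12 mm thick, straight, its end 72 mm from the rod's axis), 52 mm from that axis: the place to pinch it, with fingers closing along the bin's y. At handle angle t it lies at rod axis + 52 mm x (n cos t - v sin t), at bin y = -50 mm + travel. The point's own axes turn with the handle: z along the bar outwards, y along the bolt
- bolt_slide (a joint): Travel of the bolt, m. 0 = drawn fully back (to the bin's right, -y), grows to the left (+y), hard stop at 0.095. Needs about 2 N, stays where it is left. The tip is in the keeper beyond about 0.030
- bolt_handle (a joint): Angle of the bolt's handle about the rod, rad. 0 = standing straight out of the face (along n), grows as it turns down the slope towards the bin's front; off the notch the strip stops it at about 0.7; in the notch it goes on to its stop at 1.5, lying along the face. Light friction (0.06 N m) holds it where it is left. Pressed against the strip the bar creeps in a pinch: grip it afresh
- timer: Bystander to be left alone: red and white kitchen timer, 64 mm wide, 54 mm high. Origin: centre of its underside at the start
- tea_box: Bystander to be left alone: tea carton, 65 x 142 x 73 mm. Origin: centre of its underside at the start
- fish_tin: Bystander to be left alone: low round tin, 87 mm wide, 40 mm high. Origin: centre of its underside at the start
- lemon: Bystander to be left alone: lemon, 71 mm long. Origin: centre of its underside at the start
- salt_shaker: Bystander to be left alone: glass shaker with a metal top, 44 mm wide, 90 mm high. Origin: centre of its underside at the start
- yoghurt: Bystander to be left alone: small pot, 72 mm wide, 71 mm high. Origin: centre of its underside at the start

How it is judged:
By the outcome, as a careful person would: the job done as asked, in the order asked, and still so for the second after the job is handed in, with the robot touching nothing.
It also fails if it takes over 64 s, if anything falls off the work surface, if the arm or the gripper's body presses on something with over 40 N, if the wrist force passes 120 N, or if a joint passes its speed limit or range.

## Working session

There is one attempt and no reset: what is moved stays moved. The work goes in short steps, Python scripts to look and compute and a tool call to move; the robot and the scene stay as the last step left them, time stands still between calls to the robot, and variables do not carry over. Pictures are saved under pics/ and viewed, at most 10 in all, crops included, and the job is handed in when it is done.

Besides the shell and the picture viewer there is one more tool, called after "Emit:" by a JSON object that holds its "name" and its "arguments", one argument or row to a line. arm_command: Moves the arm, as the interface text tells. Its arguments: {"type":"object","properties":{"claw":{"type":"array"},"offset":{"type":"array"},"delta_rot":{"type":"array"},"grip_force":{"type":"number"}},"required":["claw","offset","delta_rot"]}

```bash
mkdir -p pics; cat > h.py <<'E'
import numpy as np, cv2
from cell import *
from scipy.spatial.transform import Rotation as R
def px2w(cam,row,col,depth=None,d=None):
    ci=camera_info(cam);K=np.array(ci['camera_matrix']);k=ci['k1'];T=np.array(ci['camera_from_world'])
    xd=np.array([(col-K[0,2])/K[0,0],(row-K[1,2])/K[1,1]]);x=xd.copy()
    for _ in range(20): x=xd/(1+k*(x@x))
    if d is None:
        r,c=int(round(row)),int(round(col));p=depth[max(r-2,0):r+3,max(c-2,0):c+3];p=p[p>0]
        d=np.median(p) if p.size else np.nan
    return np.linalg.inv(T)[:3]@np.array([x[0]*d,x[1]*d,d,1])
def ray(cam,row,col):
    a=px2w(cam,row,col,d=0.0);b=px2w(cam,row,col,d=1.0);return a,(b-a)/np.linalg.norm(b-a)
def w2px(cam,p):
    ci=camera_info(cam);K=np.array(ci['camera_matrix']);T=np.array(ci['camera_from_world'])
    q=T[:3]@np.append(p,1);x=q[:2]/q[2];x=x*(1+ci['k1']*(x@x));return K[1,1]*x[1]+K[1,2],K[0,0]*x[0]+K[0,2]
E
python3 - <<'E'
from h import *
ims=[]
for c in ['side','top']:
    im,d=grab_frame(c);np.save(c+'.npy',d);ims.append(im)
    print(c,'pos',np.linalg.inv(np.array(camera_info(c)['camera_from_world']))[:3,[2,3]].T.round(3))
    for l in ['bread_bin','shelf_front','rod_axis','keeper','strip_top','handle_grip','timer','tea_box','fish_tin','lemon','salt_shaker','yoghurt']:
        m=mark_of(c,l)[:2]
        for e in m: print(l,round(e['conf'],2),np.round(e['centre'],1),px2w(c,*e['centre'],d).round(3))
    cv2.imwrite(f'pics/{c}0.png',cv2.resize(im[:,:,::-1],(800,600),interpolation=cv2.INTER_CUBIC))
print(state())
E
```

```text
side pos [[ 0.156  0.747 -0.646]
 [ 0.343 -1.073  1.028]]
bread_bin 0.65 [248.1 273.5] [ 0.593 -0.213  0.002]
shelf_front 0.95 [166.1 269.4] [ 0.58  -0.173  0.362]
rod_axis 0.93 [218.6 258.5] [ 0.547 -0.156  0.115]
keeper 0.93 [210.9 297.1] [ 0.698 -0.154  0.121]
strip_top 0.77 [214.6 251.5] [ 0.549 -0.012  0.002]
handle_grip 0.44 [205.8 258.4] [0.589 0.031 0.006]
timer 0.68 [304.1 241.3] [ 0.425 -0.451  0.041]
timer 0.66 [278.8 213.3] [ 0.35  -0.325  0.029]
tea_box 0.92 [315.  301.5] [ 0.592 -0.546  0.072]
fish_tin 0.71 [194.8 212.9] [0.403 0.114 0.035]
lemon 0.66 [182.8 204.1] [0.375 0.248 0.004]
salt_shaker 0.81 [310.4 273.2] [ 0.519 -0.494  0.04 ]
salt_shaker 0.39 [195.3 210.6] [0.393 0.112 0.036]
yoghurt 0.91 [278.1 216.5] [ 0.361 -0.33   0.037]
yoghurt 0.4 [182.5 206.4] [0.386 0.244 0.007]
top pos [[ 0.452 -0.199 -0.869]
 [-0.155  0.213  1.528]]
bread_bin 0.57 [190.9 281.9] [ 0.449 -0.13   0.307]
bread_bin 0.52 [197.4 274.3] [ 0.537 -0.152  0.101]
shelf_front 0.59 [157.8 262.2] [ 0.707 -0.175  0.11 ]
rod_axis 0.93 [196.4 275.9] [ 0.535 -0.157  0.107]
keeper 0.86 [164.9 255.7] [
[... 484 characters left out ...]
oints': array([ 1.3031141 ,  0.32099761, -0.07011798,  1.4504544 ,  0.02261354,
        1.3707998 , -0.05687472]), 'qvel': array([ 4.31990565e-04,  1.42972791e-03, -7.16505235e-06,  1.10767930e-03,
       -6.13457295e-04, -4.45452782e-05, -2.21428380e-04]), 'tau': array([-6.69253004e-04, -4.91108286e+01, -4.03665025e-01, -3.12767208e+01,
       -6.38223672e-02,  3.38248454e-02,  1.91112917e-05]), 'eef_pos': array([ 0.18073838, -0.62440964,  0.22261115]), 'eef_rot': array([ 3.11031598e+00,  4.41238674e-01, -4.79751269e-05]), 'ft_force': array([-1.25429951,  0.29169993,  0.27285526]), 'moment': array([0.01774859, 0.04608779, 0.006522  ]), 'gripper_force': 0.0, 'grip_width': 1.0012057774823422}
```

View pics/side0.png

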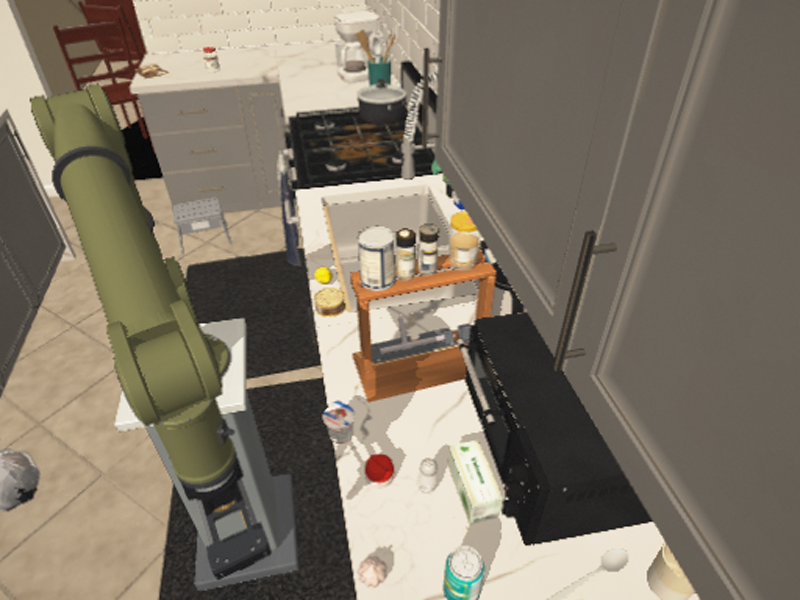

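View pics/top0.png

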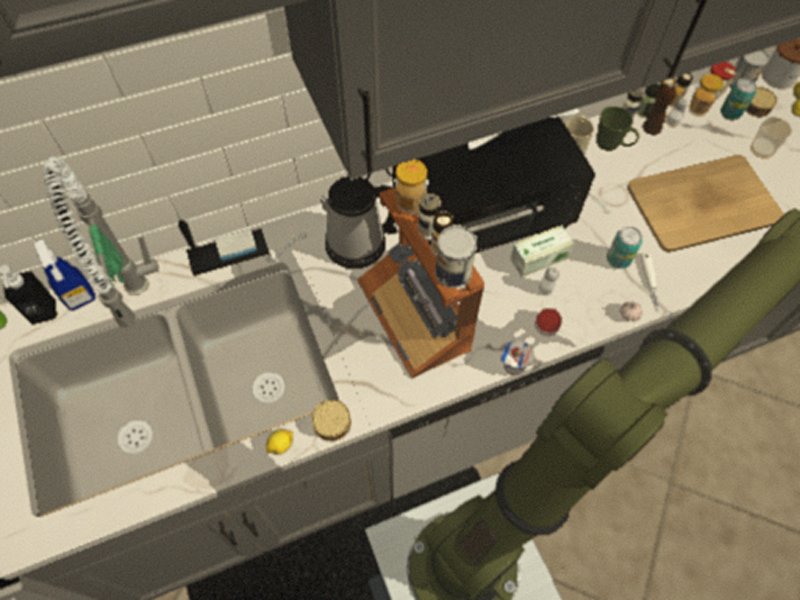

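```bash
python3 - <<'E'
from h import *
acc={}
for k in range(3):
  for c in ['side','top']:
    grab_frame(c)
    for l in ['shelf_front','rod_axis','keeper','strip_top','handle_grip']:
        for e in mark_of(c,l)[:1]:
            acc.setdefault((l,c),[]).append([*e['centre'],e['conf']])
W={}
for l in ['shelf_front','rod_axis','keeper','strip_top','handle_grip']:
    a=[np.median(acc[l,c],axis=0) if (l,c) in acc else None for c in ['side','top']]
    print(l,a)
    if any(x is None for x in a): continue
    o1,d1=ray('side',*a[0][:2]);o2,d2=ray('top',*a[1][:2])
    s=np.linalg.lstsq(np.c_[d1,-d2],o2-o1,rcond=None)[0]
    p,q=o1+s[0]*d1,o2+s[1]*d2
    print('   ',((p+q)/2).round(4),'gap',np.linalg.norm(p-q).round(4))
ims=[]
for c,(r0,r1,c0,c1) in {'side':(150,262,220,330),'top':(110,245,225,325)}.items():
    im,d=grab_frame(c)
    im=im[r0:r1,c0:c1,::-1]
    cv2.imwrite(f'pics/{c}1.png',cv2.resize(im,None,fx=5 if c=='side' else 4.4,fy=5 if c=='side' else 4.4,interpolation=cv2.INTER_CUBIC))
E
```

```text
shelf_front [array([167.  , 268.75,   0.88]), array([156.4, 263.3,   0.7])]
    [ 0.5882 -0.1234  0.3188] gap 0.0076
rod_axis [array([221.5 , 256.3 ,   0.81]), array([196.2, 275.4,   0.7])]
    [ 0.5389 -0.1569  0.1025] gap 0.0002
keeper [array([212.  , 297.4 ,   0.86]), array([164.3 , 257.3 ,   0.62])]
    [ 0.6968 -0.1477  0.1052] gap 0.0121
strip_top [array([215.3 , 252.6 ,   0.72]), array([201.4 , 265.2 ,   0.74])]
    [ 0.5343 -0.1153  0.0977] gap 0.0023
handle_grip [array([207.4 , 258.6 ,   0.56]), array([211.45, 298.8 ,   0.47])]
    [ 0.4863 -0.1877  0.172 ] gap 0.1215
```

View pics/side1.png

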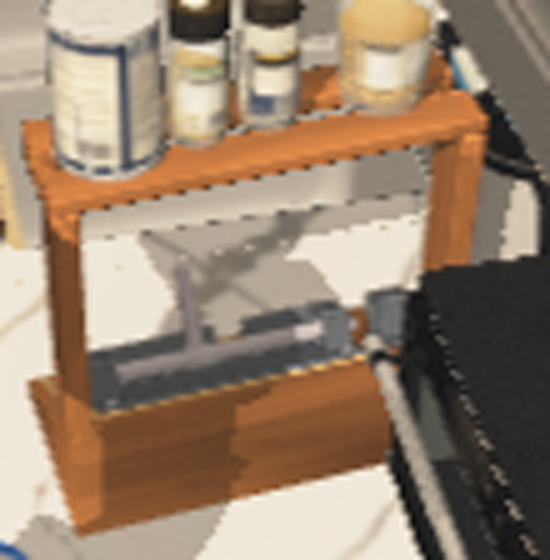

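View pics/top1.png

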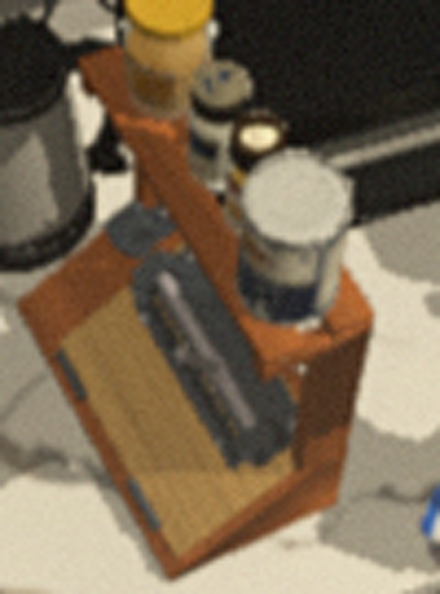

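```bash
python3 - <<'E'
from h import *
def onz(cam,r,c,z):
    o,d=ray(cam,r,c);return o+d*(z-o[2])/d[2]
def yaw(a,b): v=b-a;return np.degrees(np.arctan2(v[1],v[0])),np.linalg.norm(v)
S=lambda x,y:('side',150+y/5,220+x/5)
T=lambda x,y:('top',110+y/4.4,225+x/4.4)
a,b=onz(*S(82,532),0),onz(*S(387,463),0);print('rear foot',a.round(4),b.round(4),yaw(a,b))
for z in(0.02,.06): a,b=onz(*T(170,578),z),onz(*T(20,302),z);print('front edge',z,a.round(4),b.round(4),yaw(a,b))
a,b=onz(*T(250,425),.109),onz(*T(165,280),.109);print('rod',a.round(4),b.round(4),yaw(a,b))
# depth: lid plane
d=np.load('top.npy')
P=np.array([px2w('top',110+y/4.4,225+x/4.4,d) for x,y in [(90,350),(110,370),(130,400),(150,440),(170,480),(190,500),(120,340),(150,380),(180,430),(200,470),(130,430),(160,500)]])
c=P.mean(0);u,s,vt=np.linalg.svd(P-c);n=vt[2]*np.sign(vt[2,2]);print('lid n',n.round(3),s,'yaw of x:',np.degrees(np.arctan2(-n[1],-n[0])))
ds=np.load('side.npy')
# rear wall & side
# handle tip/base in side
print('handle base/tip',px2w(*S(197,350),d=1).round(3))
for p in [(185,268),(187,290),(189,310)]:
    s_=S(*p);print(s_,px2w(*s_,ds).round(4))
d1=ds[200:222,252:264];print(d1.round(2))
E
```

```text
rear foot [ 0.4475 -0.2206  0.    ] [ 0.6916 -0.2049  0.    ] (np.float64(3.6965518359326435), np.float64(0.2446044503117983))
front edge 0.02 [ 0.4233 -0.0635  0.02  ] [ 0.7196 -0.0426  0.02  ] (np.float64(4.02549730985769), np.float64(0.2970624138973975))
front edge 0.06 [ 0.4079 -0.0561  0.06  ] [ 0.6964 -0.0358  0.06  ] (np.float64(4.025497309857696), np.float64(0.2891808409654433))
rod [ 0.4882 -0.1595  0.109 ] [ 0.642 -0.149  0.109] (np.float64(3.9076600073725776), np.float64(0.15414258653488325))
lid n [-0.04   0.558  0.829] [0.19568846 0.05274084 0.00346706] yaw of x: -85.89460152713704
handle base/tip [ 0.501 -0.375  0.326]
('side', 203.6, 257.0) [0.5848 0.0406 0.0114]
('side', 208.0, 257.4) [ 0.5488 -0.1315  0.1462]
('side', 212.0, 257.8) [ 0.5483 -0.1403  0.134 ]
[[1.56 1.56 1.56 1.56 1.56 1.56 1.57 1.56 1.56 1.56 1.56 1.56]
 [1.56 1.55 1.56 1.56 1.55 1.55 1.56 1.55 1.56 1.55 1.56 1.56]
 [1.54 1.55 1.55 1.55 1.55 1.55 1.55 1.55 1.55 1.55 1.56 1.55]
 [1.54 1.54 1.55 1.3  1.3  1.3  1.54 1.54 1.54 1.54 1.54 1.54]
 [1.54 1.54 1.54 1.3  1.3  1.3  1.54 1.54 1.54 1.54 1.54 1.54]

[... 371 characters left out ...]
 1.51]
 [1.51 1.51 1.5  1.51 1.31 1.3  1.31 1.5  1.51 1.5  1.51 1.51]
 [1.5  1.5  1.49 1.5  1.31 1.31 1.31 1.5  1.5  1.5  1.5  1.51]
 [1.5  1.49 1.5  1.49 1.3  1.31 1.31 1.5  1.5  1.5  1.49 1.49]
 [1.49 1.5  1.49 1.49 1.31 1.31 1.3  1.31 1.49 1.49 1.49 1.5 ]
 [1.49 1.49 1.48 1.49 1.48 1.31 1.31 1.31 1.34 1.34 1.33 1.49]
 [1.49 1.48 1.49 1.33 1.33 1.31 1.31 1.31 1.34 1.34 1.33 1.49]
 [1.33 1.33 1.33 1.33 1.33 1.31 1.31 1.31 1.34 1.34 1.34 1.48]
 [1.33 1.33 1.33 1.33 1.33 1.31 1.31 1.31 1.32 1.34 1.33 1.32]
 [1.33 1.33 1.33 1.34 1.31 1.31 1.3  1.31 1.31 1.31 1.31 1.32]
 [1.33 1.33 1.31 1.31 1.3  1.3  1.3  1.3  1.3  1.31 1.31 1.31]
 [1.3  1.3  1.3  1.31 1.3  1.31 1.3  1.3  1.31 1.3  1.31 1.31]]
```

```bash
cat >> h.py <<'E'
YAW=np.radians(3.9-90)
EX=np.array([np.cos(YAW),np.sin(YAW),0]);EY=np.array([-np.sin(YAW),np.cos(YAW),0]);EZ=np.array([0,0,1.])
N=-.545*EX+.839*EZ;V=.839*EX+.545*EZ
B=np.c_[V,EY,N]
E
python3 - <<'E'
from h import *
ds=np.load('side.npy')
P=[];
for r in range(203,219):
    for c in range(254,262):
        if 1.27<ds[r,c]<1.318: P.append(px2w('side',r,c,d=ds[r,c]))
P=np.array(P);print(len(P))
# shift to axis ~ along view by ~5mm
o,vd=ray('side',210,257);P=P+vd*0.0047
rod=np.array([.5389,-.1569,.1025])
Q=(P-rod)@B
i=np.argsort(Q[:,2]);Q=Q[i]
for k in np.array_split(Q,5): print((k.mean(0)*1000).round(1))
f=np.polyfit(Q[:,2],Q[:,0],1);print('tilt',np.arctan(f[0]),f, 'max z',Q[:,2].max())
# rod surface samples in top & side
dt=np.load('top.npy')
for x,y in [(240,410),(225,385),(210,365),(180,310),(172,295)]:
    p=px2w('top',110+y/4.4,225+x/4.4,dt);print('toprod',((p-rod)@B*1000).round(1))
for x,y in [(130,372),(160,365),(230,347),(260,341),(280,337)]:
    p=px2w('side',150+y/5,220+x/5,ds);print('siderod',((p-rod)@B*1000).round(1))
for x,y in [(90,390),(100,370),(130,430),(155,460),(170,500),(195,480),(100,340)]:
    p=px2w('top',110+y/4.4,225+x/4.4,dt);print('lid',((p-rod)@B*1000).round(1))
print(w2px('side',rod),w2px('top',rod),w2px('side',rod+.072*N),w2px('top',rod+.072*N))
for name,p in dict(keeper=(0,.155,0)).items():
    p=rod+B@np.array(p);print(name,w2px('side',p),w2px('top',p))
E
```

```text
51
[-0.2  9.6 16.8]
[-0.6  8.7 29.4]
[-0.4  8.8 41.7]
[-0.6  8.3 52.5]
[ 0.1  9.3 64.6]
tilt 0.004028236943201054 [ 0.00402826 -0.00050447] max z 0.06960000627805858
toprod [  1.6 -34.2   4.8]
toprod [ 0.6 -7.   2.5]
toprod [ 1.8 10.1 14.6]
toprod [ 0.5 72.7  4.6]
toprod [ 1.1 88.5  5. ]
siderod [  5.6 -41.5  -1.5]
siderod [  4.5 -18.1  -1.2]
siderod [ 3.9 37.   1.1]
siderod [ 3.  60.9  0.6]
siderod [ 2.8 76.8  0.4]
lid [-113.4   76.8  -17.5]
lid [-96.4  86.3 -17.7]
lid [-99.3  23.3 -18.7]
lid [-92.8 -13.  -19.3]
lid [-97.5 -51.7 -16.9]
lid [-70.6 -49.4 -20.1]
lid [-82.5 108.9 -16.6]
(np.float64(221.48905079013116), np.float64(256.33741711412733)) (np.float64(196.21556563906572), np.float64(275.41843432649443)) (np.float64(202.7457135527257), np.float64(253.26412568800387)) (np.float64(192.2361700811934), np.float64(266.2263626867504))
keeper (np.float64(213.3162888491181), np.float64(295.1322511047112)) (np.float64(164.04644792791044), np.float64(256.58024232645124))
```

```bash
cat >> h.py <<'E'
from scipy.spatial.transform import Slerp
ROD=np.array([.5389,-.1569,.1025])+.009*EY+.0005*V-.0015*N   # handle axis foot at start
RT=np.c_[-V,EY,-N]
def tcp(y,v,n): return ROD+y*EY+v*V+n*N     # point rel. handle foot
def rel(): # state in bolt frame (mm)
    s=state();return s,((s['eef_pos']-ROD)@B*1000).round(1),(B.T@s['ft_force']).round(1)
def plan(p,r,wps,claw=-1,nrow=3):
    """wps: list of (pos,R); one call each"""
    import json
    for q,rq in wps:
        o=r.T@(q-p)/.08; dr=R.from_matrix(r.T@rq).as_rotvec()/np.pi
        m=max(np.ceil(np.linalg.norm(o)*.08/.0415),np.ceil(np.linalg.norm(dr)*180/7.1)); 
        print(q.round(3),'rows',int(m),'off',o.round(3).tolist(),'rot',dr.round(4).tolist())
        p,r=q,rq
def path(p,r,ctrl,step=.1,turn=20):
    out=[]
    for q,rq in ctrl:
        ang=np.degrees(R.from_matrix(r.T@rq).magnitude());n=int(max(np.ceil(np.abs(r.T@(q-p)).max()/.078),np.ceil(np.linalg.norm(q-p)/step),np.ceil(ang/turn),1))
        sl=Slerp([0,1],R.from_matrix([r,rq]))
        out+=[(p+(q-p)*k/n,sl(k/n).as_matrix()) for k in range(1,n+1)];p,r=q,rq
    return out
E
python3 - <<'E'
from h import *
s=state();p=s['eef_pos'];r=R.from_rotvec(s['eef_rot']).as_matrix()
sl=Slerp([0,1],R.from_matrix([r,RT]))
c=[(np.array([.20,-.52,.42]),sl(.12).as_matrix()),(np.array([.33,-.25,.46]),sl(.5).as_matrix()),(np.array([.44,.02,.46]),sl(.85).as_matrix()),(np.array([.54,.07,.42]),RT),(tcp(0,0,.130),RT)]
print(np.degrees(R.from_matrix(r.T@RT).magnitude()))
plan(p,r,path(p,r,c))
E
```

```text
83.43281778101942
[ 0.187 -0.59   0.288] rows 2 off [0.198, -0.395, -0.823] rot [-0.005, -0.0062, -0.0168]
[ 0.194 -0.555  0.354] rows 2 off [0.202, -0.372, -0.832] rot [-0.005, -0.0062, -0.0168]
[ 0.2  -0.52  0.42] rows 2 off [0.205, -0.348, -0.842] rot [-0.005, -0.0062, -0.0168]
[ 0.232 -0.452  0.43 ] rows 2 off [0.717, -0.584, -0.194] rot [-0.0118, -0.0146, -0.0398]
[ 0.265 -0.385  0.44 ] rows 2 off [0.774, -0.482, -0.248] rot [-0.0118, -0.0146, -0.0398]
[ 0.298 -0.318  0.45 ] rows 2 off [0.815, -0.372, -0.301] rot [-0.0118, -0.0146, -0.0398]
[ 0.33 -0.25  0.46] rows 2 off [0.839, -0.257, -0.35] rot [-0.0118, -0.0146, -0.0398]
[ 0.358 -0.182  0.46 ] rows 2 off [0.846, -0.201, -0.272] rot [-0.0109, -0.0135, -0.0367]
[ 0.385 -0.115  0.46 ] rows 2 off [0.85, -0.093, -0.313] rot [-0.0109, -0.0135, -0.0367]
[ 0.412 -0.047  0.46 ] rows 2 off [0.841, 0.016, -0.35] rot [-0.0109, -0.0135, -0.0367]
[0.44 0.02 0.46] rows 2 off [0.817, 0.124, -0.383] rot [-0.0109, -0.0135, -0.0367]
[0.49  0.045 0.44 ] rows 2 off [0.478, 0.565, 0.058] rot [-0.0093, -0.0116, -0.0314]
[0.54 0.07 0.42] rows 2 off [0.422, 0.608, 0.059] rot [-0.0093, -0.0116, -0.0314]
[0.541 0.031 0.368] rows 2 off [-0.054, -0.024, 0.816] rot [-0.0, 0.0, -0.0]
[ 0.542 -0.008  0.315] rows 2 off [-0.054, -0.024, 0.816] rot [0.0, 0.0, 0.0]
[ 0.542 -0.048  0.263] rows 2 off [-0.054, -0.024, 0.816] rot [0.0, 0.0, 0.0]
[ 0.543 -0.087  0.211] rows 2 off [-0.054, -0.024, 0.816] rot [0.0, 0.0, 0.0]
```

Emit:
{"name": "arm_command", "arguments": {
  "claw": [-1,-1,-1],
  "offset": [
    [0.2,-0.39,-0.82],
    [0.2,-0.39,-0.82],
    [0.2,-0.39,-0.82]
  ],
  "delta_rot": [
    [-0.005,-0.006,-0.017],
    [-0.005,-0.006,-0.017],
    [-0.005,-0.006,-0.017]
  ]
}}

```text
time: 3.45
eef_pos: [0.1905, -0.59, 0.2956]
eef_rot: [3.069, 0.524, -0.021]
ft_force: [0.0, -1.7, 1.1]
grip_width: 1.002
gripper_force: 0.0
```

Emit:
{"name": "arm_command", "arguments": {
  "claw": [-1,-1,-1],
  "offset": [
    [0.2,-0.37,-0.83],
    [0.2,-0.37,-0.83],
    [0.2,-0.37,-0.83]
  ],
  "delta_rot": [
    [-0.005,-0.006,-0.017],
    [-0.005,-0.006,-0.017],
    [-0.005,-0.006,-0.017]
  ]
}}

```text
time: 3.7
eef_pos: [0.1966, -0.5549, 0.3617]
eef_rot: [3.035, 0.602, -0.046]
ft_force: [0.3, -1.0, 1.0]
grip_width: 0.998
gripper_force: 0.0
```

Emit:
{"name": "arm_command", "arguments": {
  "claw": [-1,-1,-1],
  "offset": [
    [0.2,-0.35,-0.84],
    [0.2,-0.35,-0.84],
    [0.2,-0.35,-0.84]
  ],
  "delta_rot": [
    [-0.005,-0.006,-0.017],
    [-0.005,-0.006,-0.017],
    [-0.005,-0.006,-0.017]
  ]
}}

```text
time: 3.95
eef_pos: [0.2021, -0.5196, 0.4273]
eef_rot: [2.999, 0.679, -0.071]
ft_force: [0.4, -1.4, 1.9]
grip_width: 1.0
gripper_force: 0.0
```

Emit:
{"name": "arm_command", "arguments": {
  "claw": [-1,-1,-1],
  "offset": [
    [0.72,-0.58,-0.19],
    [0.72,-0.58,-0.19],
    [0.72,-0.58,-0.19]
  ],
  "delta_rot": [
    [-0.012,-0.015,-0.04],
    [-0.012,-0.015,-0.04],
    [-0.012,-0.015,-0.04]
  ]
}}

```text
time: 4.2
eef_pos: [0.2381, -0.4476, 0.4315]
eef_rot: [2.91, 0.867, -0.132]
ft_force: [0.8, -0.3, 1.3]
grip_width: 0.999
gripper_force: 0.0
```

Emit:
{"name": "arm_command", "arguments": {
  "claw": [-1,-1,-1],
  "offset": [
    [0.77,-0.48,-0.25],
    [0.77,-0.48,-0.25],
    [0.77,-0.48,-0.25]
  ],
  "delta_rot": [
    [-0.012,-0.015,-0.04],
    [-0.012,-0.015,-0.04],
    [-0.012,-0.015,-0.04]
  ]
}}

```text
time: 4.45
eef_pos: [0.2698, -0.3799, 0.4415]
eef_rot: [2.805, 1.034, -0.191]
ft_force: [0.2, -0.3, 0.7]
grip_width: 1.006
gripper_force: 0.0
```

Tracking is good; continue round to the front of the bin.

Emit:
{"name": "arm_command", "arguments": {
  "claw": [-1,-1,-1],
  "offset": [
    [0.81,-0.37,-0.3],
    [0.81,-0.37,-0.3],
    [0.81,-0.37,-0.3]
  ],
  "delta_rot": [
    [-0.012,-0.015,-0.04],
    [-0.012,-0.015,-0.04],
    [-0.012,-0.015,-0.04]
  ]
}}

```text
time: 4.7
eef_pos: [0.3014, -0.3124, 0.4511]
eef_rot: [2.691, 1.191, -0.248]
ft_force: [1.2, 0.1, 0.6]
grip_width: 1.002
gripper_force: 0.0
```

Emit:
{"name": "arm_command", "arguments": {
  "claw": [-1,-1,-1],
  "offset": [
    [0.84,-0.26,-0.35],
    [0.84,-0.26,-0.35],
    [0.84,-0.26,-0.35]
  ],
  "delta_rot": [
    [-0.012,-0.015,-0.04],
    [-0.012,-0.015,-0.04],
    [-0.012,-0.015,-0.04]
  ]
}}

```text
time: 4.95
eef_pos: [0.3329, -0.2443, 0.4605]
eef_rot: [2.567, 1.339, -0.302]
ft_force: [0.1, 0.0, 1.5]
grip_width: 0.999
gripper_force: 0.0
```

Emit:
{"name": "arm_command", "arguments": {
  "claw": [-1,-1,-1],
  "offset": [
    [0.85,-0.2,-0.27],
    [0.85,-0.2,-0.27],
    [0.85,-0.2,-0.27]
  ],
  "delta_rot": [
    [-0.011,-0.013,-0.037],
    [-0.011,-0.013,-0.037],
    [-0.011,-0.013,-0.037]
  ]
}}

```text
time: 5.2
eef_pos: [0.3593, -0.1767, 0.4588]
eef_rot: [2.449, 1.469, -0.347]
ft_force: [-0.1, -0.4, -0.2]
grip_width: 0.998
gripper_force: 0.0
```

Emit:
{"name": "arm_command", "arguments": {
  "claw": [-1,-1,-1],
  "offset": [
    [0.85,-0.09,-0.31],
    [0.85,-0.09,-0.31],
    [0.85,-0.09,-0.31]
  ],
  "delta_rot": [
    [-0.011,-0.013,-0.037],
    [-0.011,-0.013,-0.037],
    [-0.011,-0.013,-0.037]
  ]
}}

```text
time: 5.45
eef_pos: [0.386, -0.1093, 0.4579]
eef_rot: [2.322, 1.591, -0.389]
ft_force: [-0.9, 0.8, 1.0]
grip_width: 0.999
gripper_force: 0.0
```

Emit:
{"name": "arm_command", "arguments": {
  "claw": [-1,-1,-1],
  "offset": [
    [0.84,0.02,-0.35],
    [0.84,0.02,-0.35],
    [0.84,0.02,-0.35]
  ],
  "delta_rot": [
    [-0.011,-0.013,-0.037],
    [-0.011,-0.013,-0.037],
    [-0.011,-0.013,-0.037]
  ]
}}

```text
time: 5.7
eef_pos: [0.4127, -0.0419, 0.4575]
eef_rot: [2.19, 1.705, -0.429]
ft_force: [-0.3, -0.8, 0.7]
grip_width: 1.002
gripper_force: 0.0
```

Emit:
{"name": "arm_command", "arguments": {
  "claw": [-1,-1,-1],
  "offset": [
    [0.82,0.12,-0.38],
    [0.82,0.12,-0.38],
    [0.82,0.12,-0.38]
  ],
  "delta_rot": [
    [-0.011,-0.013,-0.037],
    [-0.011,-0.013,-0.037],
    [-0.011,-0.013,-0.037]
  ]
}}

```text
time: 5.95
eef_pos: [0.4391, 0.0252, 0.456]
eef_rot: [2.055, 1.812, -0.467]
ft_force: [-1.3, -1.3, 0.4]
grip_width: 1.0
gripper_force: 0.0
```

```bash
python3 - <<'E'
from h import *
s=state();p=s['eef_pos'];r=R.from_rotvec(s['eef_rot']).as_matrix();print(s['joints'].round(2))
plan(p,r,path(p,r,[(np.array([.54,.07,.42]),RT),(tcp(0,0,.130),RT)]))
E
```

```text
[ 0.64 -0.04 -1.06  1.47  0.43  1.89 -0.45]
[0.49  0.048 0.438] rows 2 off [0.428, 0.583, 0.06] rot [-0.0078, -0.0127, -0.0288]
[0.54 0.07 0.42] rows 2 off [0.376, 0.618, 0.058] rot [-0.0078, -0.0127, -0.0288]
[0.541 0.031 0.368] rows 2 off [-0.054, -0.024, 0.816] rot [-0.0, -0.0, -0.0]
[ 0.542 -0.008  0.315] rows 2 off [-0.054, -0.024, 0.816] rot [0.0, 0.0, 0.0]
[ 0.542 -0.048  0.263] rows 2 off [-0.054, -0.024, 0.816] rot [0.0, 0.0, 0.0]
[ 0.543 -0.087  0.211] rows 2 off [-0.054, -0.024, 0.816] rot [0.0, 0.0, 0.0]
```

Emit:
{"name": "arm_command", "arguments": {
  "claw": [-1,-1,-1],
  "offset": [
    [0.43,0.58,0.06],
    [0.43,0.58,0.06],
    [0.43,0.58,0.06]
  ],
  "delta_rot": [
    [-0.008,-0.013,-0.029],
    [-0.008,-0.013,-0.029],
    [-0.008,-0.013,-0.029]
  ]
}}

```text
time: 6.2
eef_pos: [0.4905, 0.041, 0.4358]
eef_rot: [1.947, 1.877, -0.513]
ft_force: [-0.1, 0.2, 0.1]
grip_width: 0.999
gripper_force: 0.0
```

Emit:
{"name": "arm_command", "arguments": {
  "claw": [-1,-1,-1,-1],
  "offset": [
    [0.38,0.62,0.06],
    [0.38,0.62,0.06],
    [0.38,0.62,0.06],
    [0.38,0.62,0.06]
  ],
  "delta_rot": [
    [-0.008,-0.013,-0.029],
    [-0.008,-0.013,-0.029],
    [-0.008,-0.013,-0.029],
    [-0.008,-0.013,-0.029]
  ]
}}

```text
time: 6.53
eef_pos: [0.539, 0.0627, 0.4198]
eef_rot: [1.829, 1.939, -0.55]
ft_force: [0.0, -0.5, 0.6]
grip_width: 1.001
gripper_force: 0.0
```

```bash
python3 - <<'E'
from h import *
s=state();p=s['eef_pos'];r=R.from_rotvec(s['eef_rot']).as_matrix();print(s['joints'].round(2),p)
plan(p,r,path(p,r,[(tcp(0,0,.130),RT)]))
im,d=grab_frame('side');cv2.imwrite('pics/side2.png',cv2.resize(im[100:300,100:360,::-1],(780,600)))
E
```

```text
[ 0.36  0.34 -1.14  1.34  0.8   1.99 -0.55] [0.53899886 0.06267781 0.41978374]
[0.54  0.025 0.367] rows 2 off [-0.03, -0.013, 0.803] rot [-0.0006, 0.0005, -0.0006]
[ 0.541 -0.012  0.315] rows 2 off [-0.032, -0.014, 0.803] rot [-0.0006, 0.0005, -0.0006]
[ 0.542 -0.049  0.263] rows 2 off [-0.033, -0.016, 0.803] rot [-0.0006, 0.0005, -0.0006]
[ 0.543 -0.087  0.211] rows 2 off [-0.034, -0.017, 0.803] rot [-0.0006, 0.0005, -0.0006]
```

View pics/side2.png

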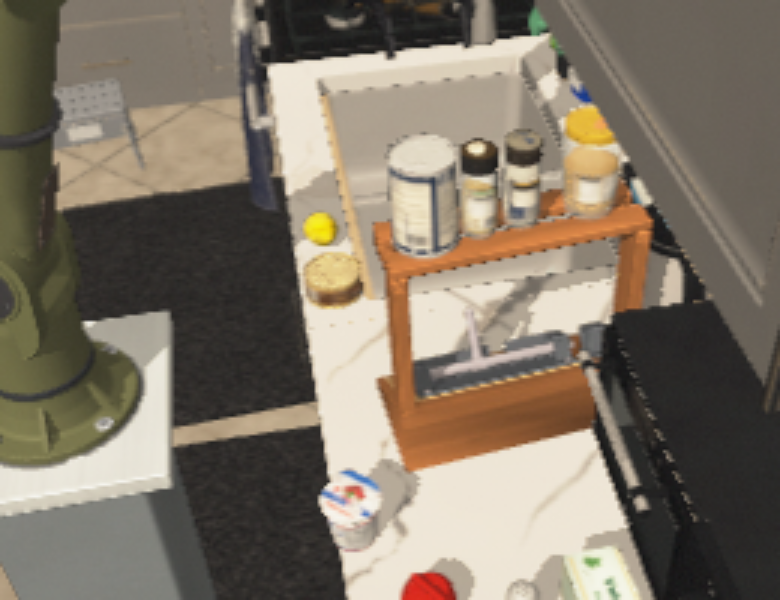

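Emit:
{"name": "arm_command", "arguments": {
  "claw": [-1,-1,-1],
  "offset": [
    [-0.03,-0.01,0.8],
    [-0.03,-0.01,0.8],
    [-0.03,-0.01,0.8]
  ],
  "delta_rot": [
    [0,0,0],
    [0,0,0],
    [0,0,0]
  ]
}}

```text
time: 6.83
eef_pos: [0.5385, 0.0218, 0.3672]
eef_rot: [1.83, 1.932, -0.556]
ft_force: [0.9, -0.8, -0.4]
grip_width: 0.997
gripper_force: 0.0
```

Emit:
{"name": "arm_command", "arguments": {
  "claw": [-1,-1,-1],
  "offset": [
    [-0.03,-0.01,0.8],
    [-0.03,-0.01,0.8],
    [-0.03,-0.01,0.8]
  ],
  "delta_rot": [
    [0,0,0],
    [0,0,0],
    [0,0,0]
  ]
}}

```text
time: 7.08
eef_pos: [0.54, -0.0148, 0.3158]
eef_rot: [1.83, 1.933, -0.555]
ft_force: [-0.4, -0.6, -0.1]
grip_width: 0.999
gripper_force: 0.0
```

```bash
python3 - <<'E'
from h import *
s=state();p=s['eef_pos'];r=R.from_rotvec(s['eef_rot']).as_matrix();print(s['joints'].round(2),p)
plan(p,r,path(p,r,[(tcp(0,0,.125),RT),(tcp(0,0,.037),RT)]))
E
```

```text
[ 0.57  0.28 -1.13  1.6   0.76  1.73 -0.53] [ 0.53998162 -0.01480554  0.31575352]
[ 0.542 -0.052  0.261] rows 2 off [-0.01, -0.003, 0.828] rot [-0.0015, 0.0018, -0.0017]
[ 0.543 -0.09   0.206] rows 2 off [-0.015, -0.007, 0.828] rot [-0.0015, 0.0018, -0.0017]
[ 0.545 -0.113  0.169] rows 2 off [0.0, 0.0, 0.55] rot [-0.0, 0.0, 0.0]
[ 0.547 -0.137  0.133] rows 2 off [0.0, -0.0, 0.55] rot [0.0, 0.0, 0.0]
```

Joint margins improve going down. Down to pre-grasp, then onto the bar.

Emit:
{"name": "arm_command", "arguments": {
  "claw": [-1,-1,-1],
  "offset": [
    [-0.01,0,0.83],
    [-0.01,0,0.83],
    [-0.01,0,0.83]
  ],
  "delta_rot": [
    [-0.0015,0.002,-0.0015],
    [-0.0015,0.002,-0.0015],
    [-0.0015,0.002,-0.0015]
  ]
}}

```text
time: 7.33
eef_pos: [0.5424, -0.0511, 0.2609]
eef_rot: [1.827, 1.943, -0.546]
ft_force: [-0.2, -1.3, -0.6]
grip_width: 0.998
gripper_force: 0.0
```

Emit:
{"name": "arm_command", "arguments": {
  "claw": [-1,-1,-1,-1],
  "offset": [
    [-0.015,-0.005,0.83],
    [-0.015,-0.005,0.83],
    [-0.015,-0.005,0.83],
    [-0.015,-0.005,0.83]
  ],
  "delta_rot": [
    [-0.0015,0.002,-0.0015],
    [-0.0015,0.002,-0.0015],
    [-0.0015,0.002,-0.0015],
    [-0.0015,0.002,-0.0015]
  ]
}}

```text
time: 7.67
eef_pos: [0.5468, -0.0841, 0.209]
eef_rot: [1.82, 1.954, -0.529]
ft_force: [-0.6, 0.4, 0.3]
grip_width: 0.998
gripper_force: 0.0
```

```bash
python3 - <<'E'
from h import *
s=state();p=s['eef_pos'];r=R.from_rotvec(s['eef_rot']).as_matrix();print(s['joints'].round(2),rel()[1:])
plan(p,r,path(p,r,[(tcp(0,0,.037),RT)]))
im,d=grab_frame('side');a=im[130:280,180:340,::-1]
im,d=grab_frame('top');b=im[90:240,200:360,::-1]
cv2.imwrite('pics/both3.png',cv2.resize(np.hstack([a,b]),(800,375),interpolation=cv2.INTER_CUBIC))
E
```

```text
[ 0.69  0.31 -1.09  1.78  0.81  1.49 -0.53] (array([ -3. ,   3.8, 130.1]), array([-0.2, -0.6,  0.4]))
[ 0.547 -0.111  0.171] rows 2 off [-0.021, -0.028, 0.581] rot [0.0011, -0.0007, 0.0002]
[ 0.547 -0.137  0.133] rows 2 off [-0.02, -0.026, 0.581] rot [0.0011, -0.0007, 0.0002]
```

View pics/both3.png

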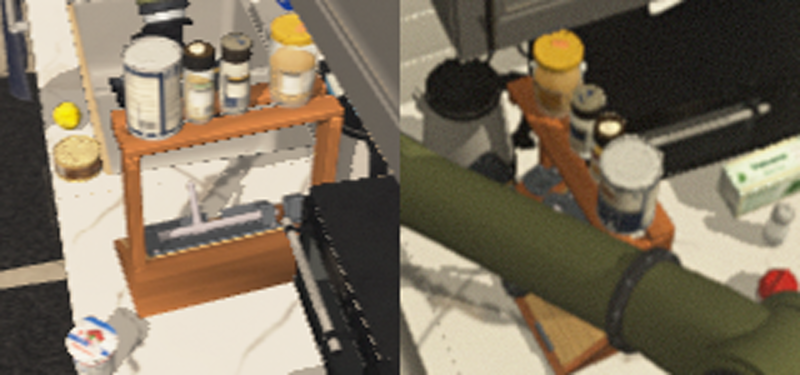

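Emit:
{"name": "arm_command", "arguments": {
  "claw": [-1,-1,-1],
  "offset": [
    [-0.02,-0.03,0.58],
    [-0.02,-0.03,0.58],
    [-0.02,-0.03,0.58]
  ],
  "delta_rot": [
    [0,0,0],
    [0,0,0],
    [0,0,0]
  ]
}}

```text
time: 8.02
eef_pos: [0.5451, -0.1121, 0.1687]
eef_rot: [1.821, 1.955, -0.533]
ft_force: [0.1, -0.4, 0.6]
grip_width: 1.003
gripper_force: 0.0
```

Emit:
{"name": "arm_command", "arguments": {
  "claw": [-1,-1,-1],
  "offset": [
    [-0.02,-0.03,0.58],
    [-0.02,-0.03,0.58],
    [-0.02,-0.03,0.58]
  ],
  "delta_rot": [
    [0,0,0],
    [0,0,0],
    [0,0,0]
  ]
}}

```text
time: 8.27
eef_pos: [0.5447, -0.1385, 0.1305]
eef_rot: [1.822, 1.955, -0.533]
ft_force: [-0.3, 1.2, 1.0]
grip_width: 0.997
gripper_force: 0.0
```

```bash
python3 - <<'E'
from h import *
print(state()['joints'].round(2),rel()[1:])
im,d=grab_frame('side')
cv2.imwrite('pics/side4.png',cv2.resize(im[180:260,220:330,::-1],(770,560),interpolation=cv2.INTER_CUBIC))
E
```

```text
[ 0.73  0.38 -1.03  1.89  0.91  1.35 -0.57] (array([-0.3, -2. , 34.7]), array([-0.5, -0.2,  1.5]))
```

View pics/side4.png

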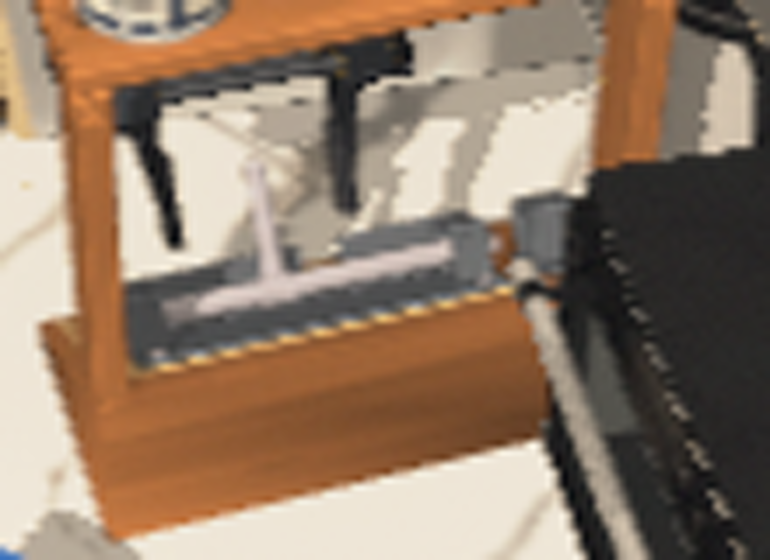

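```bash
python3 - <<'E'
from h import *
for x in (292,315,338):
    o,d=ray('side',180+262/7,220+x/7)
    t=((ROD-.023*V-o)@V)/(d@V);print(((o+t*d-ROD)@B*1000).round(1))
E
```

```text
[-23.   18.8   7.6]
[-23.   31.6   5. ]
[-23.   44.3   2.3]
```

Emit:
{"name": "arm_command", "arguments": {
  "claw": [1,1,1,1,1],
  "offset": [
    [0,0,0],
    [0,0,0],
    [0,0,0],
    [0,0,0],
    [0,0,0]
  ],
  "delta_rot": [
    [0,0,0],
    [0,0,0],
    [0,0,0],
    [0,0,0],
    [0,0,0]
  ],
  "grip_force": 15
}}

```text
time: 8.73
eef_pos: [0.5458, -0.1378, 0.1311]
eef_rot: [1.819, 1.955, -0.53]
ft_force: [-0.2, 0.0, 0.4]
grip_width: 0.703
gripper_force: 0.0
```

Emit:
{"name": "arm_command", "arguments": {
  "claw": [1,1,1],
  "offset": [
    [0,0,0],
    [0,0,0],
    [0,0,0]
  ],
  "delta_rot": [
    [0,0,0],
    [0,0,0],
    [0,0,0]
  ],
  "grip_force": 15
}}

```text
time: 8.98
eef_pos: [0.5454, -0.1383, 0.1305]
eef_rot: [1.82, 1.955, -0.531]
ft_force: [-0.4, -0.5, 0.0]
grip_width: 0.477
gripper_force: 0.0
```

Emit:
{"name": "arm_command", "arguments": {
  "claw": [1,1,1,1,1],
  "offset": [
    [0,0,0],
    [0,0,0],
    [0,0,0],
    [0,0,0],
    [0,0,0]
  ],
  "delta_rot": [
    [0,0,0],
    [0,0,0],
    [0,0,0],
    [0,0,0],
    [0,0,0]
  ],
  "grip_force": 15
}}

```text
time: 9.4
eef_pos: [0.5457, -0.1382, 0.1305]
eef_rot: [1.82, 1.955, -0.53]
ft_force: [1.0, -0.6, 0.1]
grip_width: 0.133
gripper_force: 15.0
```

Emit:
{"name": "arm_command", "arguments": {
  "claw": [1,1,1],
  "offset": [
    [0,0,0],
    [0,0,0],
    [0,0,0]
  ],
  "delta_rot": [
    [0,0,0],
    [0,0,0],
    [0,0,0]
  ],
  "grip_force": 15
}}

```text
time: 9.65
eef_pos: [0.5457, -0.1382, 0.1305]
eef_rot: [1.82, 1.955, -0.53]
ft_force: [2.1, -0.7, -1.3]
grip_width: 0.136
gripper_force: 15.0
```

```bash
python3 - <<'E'
from h import *
print(rel()[1:])
s=state();r=R.from_rotvec(s['eef_rot']).as_matrix()
print('EY in tool/8cm per 10mm',(r.T@EY/8).round(3),'V',(r.T@V/8).round(3),'N',(r.T@N/8).round(3))
E
```

```text
(array([-0.5, -1. , 34.9]), array([ 0. ,  2.1, -1.6]))
EY in tool/8cm per 10mm [-0.     0.125  0.001] V [-0.125 -0.    -0.001] N [ 0.001  0.001 -0.125]
```

Emit:
{"name": "arm_command", "arguments": {
  "claw": [1,1,1,1,1],
  "offset": [
    [0,0.08,0],
    [0,0.16,0],
    [0,0.24,0],
    [0,0.32,0],
    [0,0.4,0]
  ],
  "delta_rot": [
    [0,0,0],
    [0,0,0],
    [0,0,0],
    [0,0,0],
    [0,0,0]
  ]
}}

```text
time: 10.07
eef_pos: [0.5779, -0.1357, 0.1305]
eef_rot: [1.82, 1.956, -0.531]
ft_force: [-2.7, 1.5, 2.2]
grip_width: 0.134
gripper_force: 15.0
```

```bash
python3 - <<'E'
from h import *
print(rel()[1:],state()['grip_width'])
im,d=grab_frame('side')
cv2.imwrite('pics/side5.png',cv2.resize(im[180:260,220:330,::-1],(770,560),interpolation=cv2.INTER_CUBIC))
E
```

```text
(array([-0.8, 31.4, 35.1]), array([-0.2, -2.6,  2.8])) 0.13354897142802444
```

View pics/side5.png

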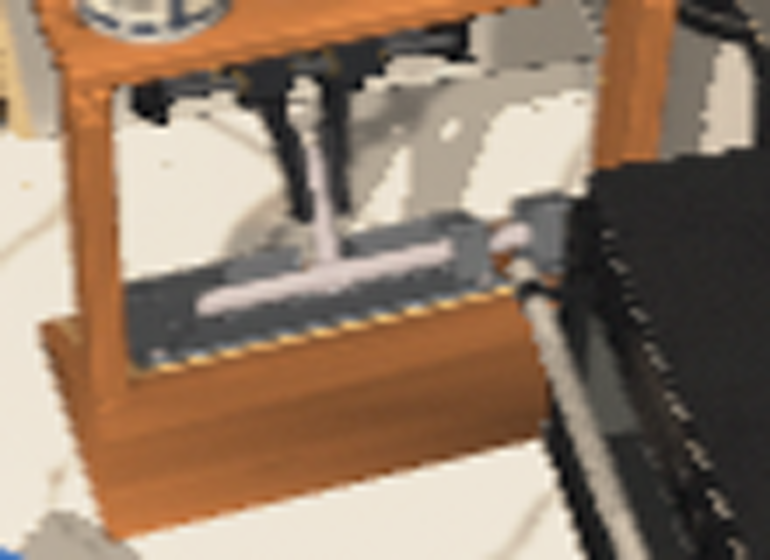

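Emit:
{"name": "arm_command", "arguments": {
  "claw": [1,1,1,1,1],
  "offset": [
    [0.067,0,0.004],
    [0.134,0,0.013],
    [0.2,0,0.03],
    [0.263,0,0.053],
    [0.323,0,0.082]
  ],
  "delta_rot": [
    [0,0,0],
    [0,0,0],
    [0,0,0],
    [0,0,0],
    [0,0,0]
  ]
}}

```text
time: 10.53
eef_pos: [0.5765, -0.1176, 0.1113]
eef_rot: [1.819, 1.954, -0.53]
ft_force: [2.1, -2.6, 4.1]
grip_width: 0.128
gripper_force: 15.0
```

Emit:
{"name": "arm_command", "arguments": {
  "claw": [1,1,1,1,1],
  "offset": [
    [0.03,0,0.018],
    [0.058,0,0.036],
    [0.085,0,0.055],
    [0.111,0,0.076],
    [0.137,0,0.099]
  ],
  "delta_rot": [
    [0,0,0],
    [0,0,0],
    [0,0,0],
    [0,0,0],
    [0,0,0]
  ]
}}

```text
time: 10.95
eef_pos: [0.5757, -0.1124, 0.0983]
eef_rot: [1.82, 1.956, -0.53]
ft_force: [2.0, -0.3, 3.3]
grip_width: 0.129
gripper_force: 15.0
```

```bash
python3 - <<'E'
from h import *
print(rel()[1:],state()['grip_width'])
E
```

```text
(array([-38. ,  30.7,  20.8]), array([2.2, 1.9, 2.6])) 0.12920320853443987
```

Emit:
{"name": "arm_command", "arguments": {
  "claw": [1,1,1,1,1],
  "offset": [
    [0.02,0,0.018],
    [0.036,0,0.036],
    [0.054,0,0.055],
    [0.069,0,0.074],
    [0.069,0,0.074]
  ],
  "delta_rot": [
    [0,0,0],
    [0,0,0],
    [0,0,0],
    [0,0,0],
    [0,0,0]
  ]
}}

```text
time: 11.37
eef_pos: [0.5755, -0.111, 0.0899]
eef_rot: [1.82, 1.956, -0.53]
ft_force: [1.9, 0.5, 0.3]
grip_width: 0.126
gripper_force: 15.0
```

```bash
python3 - <<'E'
from h import *
print(rel()[1:],state()['grip_width'])
im,d=grab_frame('side')
cv2.imwrite('pics/side6.png',cv2.resize(im[180:260,220:330,::-1],(770,560),interpolation=cv2.INTER_CUBIC))
E
```

```text
(array([-43.7,  30.7,  14.5]), array([-0.1,  2. ,  0.4])) 0.12607709070269357
```

View pics/side6.png

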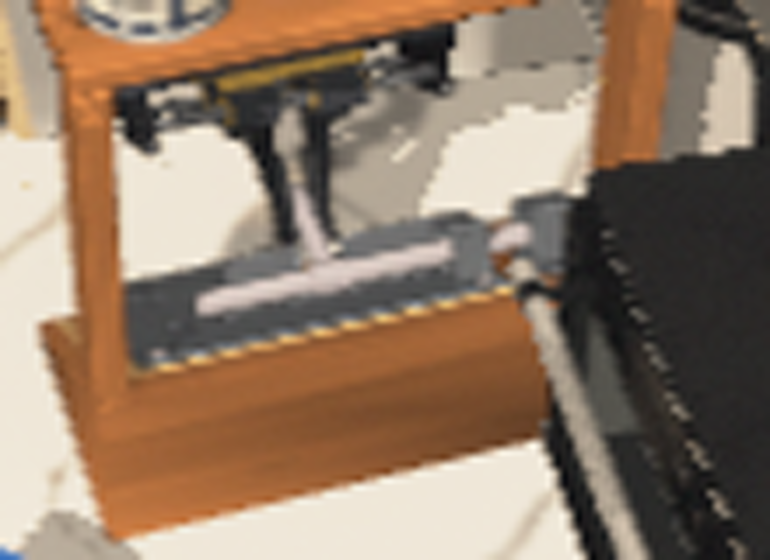

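```bash
python3 - <<'E'
from h import *
foot=ROD+.0317*EY
for t in (0,.6,.7,.8,.9,1.0):
    print(t,[tuple(np.round([(c-220)*7,(r-180)*7],0)) for r,c in [w2px('side',foot+q*(N*np.cos(t)-V*np.sin(t))) for q in (0,.03,.05,.072)]])
_,d=grab_frame('side')
P=[]
for r in range(190,218):
    for c in range(255,270):
        q=(px2w('side',r,c,d=d[r,c])-foot)@B*1000
        if abs(q[1])<14 and q[2]>12: P.append([r,c,*q.round(0)])
P=np.array(P)
for r in sorted(set(P[:,0])): print(int(r),[(int(a[1]),*a[2:].astype(int)) for a in P[P[:,0]==r]])
E
```

```text
0 [(np.float64(328.0), np.float64(278.0)), (np.float64(319.0), np.float64(224.0)), (np.float64(313.0), np.float64(188.0)), (np.float64(307.0), np.float64(148.0))]
0.6 [(np.float64(328.0), np.float64(278.0)), (np.float64(312.0), np.float64(229.0)), (np.float64(302.0), np.float64(196.0)), (np.float64(292.0), np.float64(161.0))]
0.7 [(np.float64(328.0), np.float64(278.0)), (np.float64(312.0), np.float64(231.0)), (np.float64(302.0), np.float64(200.0)), (np.float64(290.0), np.float64(167.0))]
0.8 [(np.float64(328.0), np.float64(278.0)), (np.float64(311.0), np.float64(234.0)), (np.float64(301.0), np.float64(205.0)), (np.float64(289.0), np.float64(175.0))]
0.9 [(np.float64(328.0), np.float64(278.0)), (np.float64(311.0), np.float64(238.0)), (np.float64(300.0), np.float64(211.0)), (np.float64(289.0), np.float64(183.0))]
1.0 [(np.float64(328.0), np.float64(278.0)), (np.float64(311.0), np.float64(241.0)), (np.float64(300.0), np.float64(218.0)), (np.float64(289.0), np.float64(192.0))]
190 [(258, np.int64(-19), np.int64(-11), np.int64(115)), (259, np.int64(-18), np.int64(-7), np.int64(114)), (260
[... 7539 characters left out ...]
3, np.int64(-23), np.int64(-6), np.int64(20)), (264, np.int64(-24), np.int64(-2), np.int64(19)), (265, np.int64(-13), np.int64(0), np.int64(20)), (266, np.int64(-21), np.int64(5), np.int64(18)), (268, np.int64(-18), np.int64(12), np.int64(17))]
215 [(261, np.int64(-26), np.int64(-13), np.int64(17)), (264, np.int64(-12), np.int64(-5), np.int64(17)), (265, np.int64(-4), np.int64(-3), np.int64(18)), (266, np.int64(-12), np.int64(3), np.int64(16)), (268, np.int64(-16), np.int64(11), np.int64(13))]
216 [(262, np.int64(-18), np.int64(-12), np.int64(14)), (264, np.int64(-9), np.int64(-6), np.int64(14)), (265, np.int64(-9), np.int64(-3), np.int64(14)), (266, np.int64(-4), np.int64(0), np.int64(14))]
```

Emit:
{"name": "arm_command", "arguments": {
  "claw": [1,1,1,1,1],
  "offset": [
    [0.02,0,0.028],
    [0.038,0,0.056],
    [0.056,0,0.084],
    [0.08,0,0.13],
    [0.1,0,0.175]
  ],
  "delta_rot": [
    [0,0,0],
    [0,0,0],
    [0,0,0],
    [0,0,0],
    [0,0,0]
  ]
}}

```text
time: 11.88
eef_pos: [0.5756, -0.1121, 0.074]
eef_rot: [1.82, 1.956, -0.531]
ft_force: [0.0, 1.5, 2.4]
grip_width: 0.128
gripper_force: 15.0
```

```bash
python3 - <<'E'
from h import *
print(rel()[1:],state()['grip_width'],state()['joints'].round(2))
E
```

```text
(array([-51.4,  30.7,   0.6]), array([0.1, 0.1, 2.8])) 0.1281117366857123 [ 0.59  0.53 -0.96  1.85  1.01  1.36 -0.7 ]
```

Emit:
{"name": "arm_command", "arguments": {
  "claw": [-0.4,-0.4,-0.4,-0.4],
  "offset": [
    [0,0,0],
    [0,0,0],
    [0,0,0],
    [0,0,0]
  ],
  "delta_rot": [
    [0,0,0],
    [0,0,0],
    [0,0,0],
    [0,0,0]
  ]
}}

```text
time: 12.22
eef_pos: [0.5755, -0.1125, 0.0742]
eef_rot: [1.82, 1.955, -0.531]
ft_force: [0.2, 0.3, -0.4]
grip_width: 0.347
gripper_force: 0.0
```

Emit:
{"name": "arm_command", "arguments": {
  "claw": [-0.4,-0.4,-0.4,-0.4,-0.4],
  "offset": [
    [0,0,0],
    [0,0,-0.15],
    [0,0,-0.3],
    [0,0,-0.45],
    [0,0,-0.6]
  ],
  "delta_rot": [
    [0,0,0],
    [0,0,0],
    [0,0,0],
    [0,0,0],
    [0,0,0]
  ]
}}

```text
time: 12.63
eef_pos: [0.5742, -0.085, 0.1166]
eef_rot: [1.819, 1.955, -0.529]
ft_force: [1.2, -0.0, 0.2]
grip_width: 0.674
gripper_force: 0.0
```

Emit:
{"name": "arm_command", "arguments": {
  "claw": [1,1,1,1,1],
  "offset": [
    [0,0,0],
    [0,0,0],
    [0,0,0],
    [0,0,0],
    [0,0,0]
  ],
  "delta_rot": [
    [0,0,0],
    [0,0,0],
    [0,0,0],
    [0,0,0],
    [0,0,0]
  ]
}}

```text
time: 13.05
eef_pos: [0.5734, -0.087, 0.1143]
eef_rot: [1.82, 1.955, -0.532]
ft_force: [-0.2, -0.6, 0.6]
grip_width: 0.409
gripper_force: 0.0
```

Emit:
{"name": "arm_command", "arguments": {
  "claw": [1,1,1,1,1],
  "offset": [
    [0,0,0],
    [0,0,0],
    [0,0,0],
    [0,0,0],
    [0,0,0]
  ],
  "delta_rot": [
    [0,0,0],
    [0,0,0],
    [0,0,0],
    [0,0,0],
    [0,0,0]
  ]
}}

```text
time: 13.47
eef_pos: [0.5738, -0.0864, 0.1148]
eef_rot: [1.82, 1.955, -0.531]
ft_force: [0.5, -1.1, 0.3]
grip_width: 0.046
gripper_force: 0.0
```

```bash
python3 - <<'E'
from h import *
print(rel()[1:],state()['grip_width'],state()['joints'].round(2))
E
```

```text
(array([-50.8,  30.6,  48.9]), array([ 1.1,  0.4, -0.4])) 0.045837562411810695 [ 0.58  0.49 -1.    1.81  0.96  1.42 -0.68]
```

Emit:
{"name": "arm_command", "arguments": {
  "claw": [1,1,1,1,1],
  "offset": [
    [0.04,0,0.1],
    [0.04,0,0.2],
    [0.04,0,0.28],
    [0.04,0,0.36],
    [0.04,0,0.42]
  ],
  "delta_rot": [
    [0,0,0],
    [0,0,0],
    [0,0,0],
    [0,0,0],
    [0,0,0]
  ]
}}

```text
time: 13.88
eef_pos: [0.5747, -0.1023, 0.0838]
eef_rot: [1.82, 1.956, -0.531]
ft_force: [-0.4, 1.3, 1.5]
grip_width: 0.007
gripper_force: 0.5
```

Emit:
{"name": "arm_command", "arguments": {
  "claw": [1,1,1,1],
  "offset": [
    [0,0,0.02],
    [0,0,0.04],
    [0,0,0.06],
    [0,0,0.07]
  ],
  "delta_rot": [
    [0,0,0],
    [0,0,0],
    [0,0,0],
    [0,0,0]
  ]
}}

```text
time: 14.22
eef_pos: [0.5757, -0.104, 0.0812]
eef_rot: [1.819, 1.955, -0.53]
ft_force: [-1.5, 3.2, 8.3]
grip_width: 0.006
gripper_force: 4.2
```

```bash
python3 - <<'E'
from h import *
print(rel()[1:],state()['grip_width'])
E
```

```text
(array([-54.3,  31.3,  11. ]), array([ 1.8, -1.3,  8.8])) 0.0064650558560466935
```

Emit:
{"name": "arm_command", "arguments": {
  "claw": [1,1,1,1],
  "offset": [
    [0,0,0.015],
    [0,0,0.03],
    [0,0,0.03],
    [0,0,0.03]
  ],
  "delta_rot": [
    [0,0,0],
    [0,0,0],
    [0,0,0],
    [0,0,0]
  ]
}}

```text
time: 14.55
eef_pos: [0.5772, -0.104, 0.0809]
eef_rot: [1.817, 1.954, -0.526]
ft_force: [-2.1, 6.0, 11.7]
grip_width: 0.006
gripper_force: 6.4
```

```bash
python3 - <<'E'
from h import *
print(rel()[1:],state()['grip_width'])
E
```

```text
(array([-54.3,  32.8,  10.7]), array([ 1.2, -1.7, 13.2])) 0.005553058378751391
```

Firm stop (position holds, force grows). Back off and look.

Emit:
{"name": "arm_command", "arguments": {
  "claw": [1,1,1,1,1],
  "offset": [
    [0,0,-0.2],
    [0,0,-0.5],
    [0,0,-0.9],
    [0,0,-0.95],
    [0,0,-0.95]
  ],
  "delta_rot": [
    [0,0,0],
    [0,0,0],
    [0,0,0],
    [0,0,0],
    [0,0,0]
  ]
}}

```text
time: 14.97
eef_pos: [0.5736, -0.063, 0.1446]
eef_rot: [1.817, 1.955, -0.525]
ft_force: [1.1, 0.3, -0.1]
grip_width: 0.007
gripper_force: 0.0
```

Emit:
{"name": "arm_command", "arguments": {
  "claw": [1,1,1,1,1],
  "offset": [
    [0,0,-0.5],
    [0,0,-0.95],
    [0,0,-0.95],
    [0,0,-0.95],
    [0,0,-0.95]
  ],
  "delta_rot": [
    [0,0,0],
    [0,0,0],
    [0,0,0],
    [0,0,0],
    [0,0,0]
  ]
}}

```text
time: 15.38
eef_pos: [0.5684, -0.0254, 0.205]
eef_rot: [1.82, 1.954, -0.533]
ft_force: [-0.1, -0.5, -1.2]
grip_width: 0.01
gripper_force: 0.0
```

```bash
python3 - <<'E'
from h import *
print(rel()[1:])
a,d=grab_frame('side');b,dt=grab_frame('top')
foot=ROD+.0317*EY
for c,dd in (('side',d),('top',dt)):
  for t in (1.2,1.35,1.5):
    r,cc=w2px(c,foot+.05*(N*np.cos(t)-V*np.sin(t)));print(c,t,round(r,1),round(cc,1),((px2w(c,r,cc,dd)-foot)@B*1000).round(0))
x=cv2.resize(a[190:250,220:300,::-1],(400,300),interpolation=cv2.INTER_CUBIC);y=cv2.resize(b[160:220,230:310,::-1],(400,300),interpolation=cv2.INTER_CUBIC)
cv2.imwrite('pics/b7.png',np.hstack([x,y]))
E
```

```text
(array([-53. ,  29.4, 157.9]), array([-0.3, -0.1, -1.3]))
side 1.2 213.1 263.0 [-174.   29.   -8.]
side 1.35 214.8 263.1 [-38.  -2.  13.]
side 1.5 216.6 263.3 [-17.  -7.  11.]
top 1.2 194.0 258.7 [ 136. -273.  561.]
top 1.35 194.7 259.2 [ 136. -275.  560.]
top 1.5 195.3 259.9 [ 137. -278.  560.]
```

View pics/b7.png

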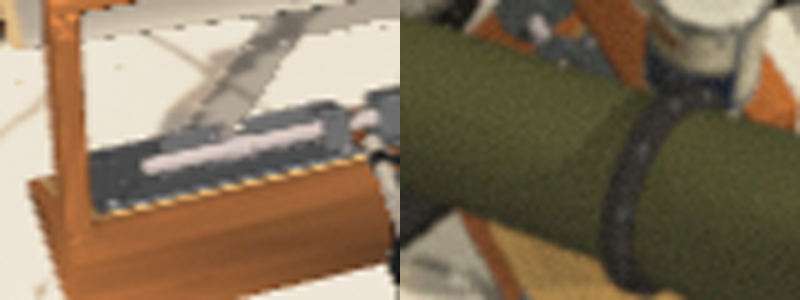

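```bash
python3 - <<'E'
from h import *
foot=ROD+.0317*EY
D=np.median([grab_frame('side')[1] for _ in range(8)],axis=0)
for r in range(211,221):
    print(r,[tuple(((px2w('side',r,c,d=D[r,c])-foot)@B*1000).round(0).astype(int)) for c in range(258,272)])
T=[grab_frame('top') for _ in range(1)]
print([ (m['conf'],m['centre']) for m in mark_of('side','handle_grip')[:2]])
E
```

```text
211 [(np.int64(-188), np.int64(12), np.int64(3)), (np.int64(-186), np.int64(16), np.int64(2)), (np.int64(-185), np.int64(20), np.int64(2)), (np.int64(-185), np.int64(25), np.int64(1)), (np.int64(-183), np.int64(29), np.int64(0)), (np.int64(-183), np.int64(33), np.int64(-1)), (np.int64(-182), np.int64(37), np.int64(-1)), (np.int64(-181), np.int64(41), np.int64(-2)), (np.int64(-179), np.int64(45), np.int64(-3)), (np.int64(-181), np.int64(50), np.int64(-4)), (np.int64(-176), np.int64(53), np.int64(-4)), (np.int64(-177), np.int64(58), np.int64(-5)), (np.int64(-174), np.int64(61), np.int64(-5)), (np.int64(-174), np.int64(66), np.int64(-6))]
212 [(np.int64(-181), np.int64(10), np.int64(0)), (np.int64(-184), np.int64(15), np.int64(-2)), (np.int64(-179), np.int64(18), np.int64(-2)), (np.int64(-180), np.int64(23), np.int64(-3)), (np.int64(-178), np.int64(27), np.int64(-3)), (np.int64(-178), np.int64(31), np.int64(-4)), (np.int64(-177), np.int64(35), np.int64(-5)), (np.int64(-175), np.int64(39), np.int64(-5)), (np.int64(-176), np.int64(44), np.int64(-6)), (np.int64(-175), np.int64(48), np.int6
[... 4522 characters left out ...]
, np.int64(11), np.int64(2)), (np.int64(5), np.int64(15), np.int64(0))]
220 [(np.int64(3), np.int64(-34), np.int64(7)), (np.int64(4), np.int64(-31), np.int64(6)), (np.int64(2), np.int64(-27), np.int64(5)), (np.int64(5), np.int64(-23), np.int64(5)), (np.int64(7), np.int64(-20), np.int64(4)), (np.int64(5), np.int64(-16), np.int64(3)), (np.int64(5), np.int64(-12), np.int64(2)), (np.int64(7), np.int64(-9), np.int64(2)), (np.int64(8), np.int64(-5), np.int64(1)), (np.int64(7), np.int64(-1), np.int64(0)), (np.int64(6), np.int64(3), np.int64(-1)), (np.int64(5), np.int64(7), np.int64(-2)), (np.int64(6), np.int64(11), np.int64(-2)), (np.int64(-21), np.int64(21), np.int64(-9))]
[(0.49, [213.6, 265.1])]
```

```bash
python3 -c "
from cell import *
print(hand_in())"
```

```text
the job is handed in; nothing more can be done
None
```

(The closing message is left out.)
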